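# Sort a mixed batch of machined parts into their trays

## Robot

A 7-joint arm with a two-finger parallel gripper is mounted at the origin on the work surface. World frame = base frame: x ahead of the robot, y to its left, z up, the work surface at z = 0. Lengths are in m, angles in rad, forces in N, time in s.
With the tool pointing down it reaches from about 0.425 to 0.875 m from the base axis. Payload 8.4 kg.
Tool frame: the origin (TCP) lies midway between the tips of the shut fingers; the grasp point (between the pads) lies 19 mm behind it; z points along the fingers, x is the direction in which the jaws open and shut, and the axes are right-handed (so a half turn about z gives the same grasp; the last joint's range is limited). The gripper opens to 85 mm and grips with 20 to 120 N. Pads are 22 mm wide; open, the fingers measure 114 mm over their backs; the gripper's body (76 mm by 85 mm) begins 54 mm behind the grasp point. The pads swing forward as they close: fully open they stand 13 mm farther back than shut.
Start: joints at [-1.21, 0.333, 0.04, 1.465, -0.013, 1.343, -0.059], TCP at [0.288, 0.582, 0.231] pointing down, gripper open.
Joint ranges: [-2.58, 2.58], [-0.38, 2.09], [-1.3, 1.39], [0.25, 2.4], [-1.5, 4.64], [0.08, 2.09], [-2.65, 2.65]. Speed limits (rad/s): [2.22, 2.22, 2.79, 2.79, 3.14, 3.14, 3.14].

## Interface

Orientations are given as a rotation vector (axis times angle).
In Python, from rig import env gives the robot as it stands.
- The arm moves only by the tool carry_out, never from a script. Its argument "moves" is one flat list of numbers, 7 for each row, row after row: the turn, a rotation vector about the world's x, y, z normalised to -1 to 1, where 1 is 180 degrees, then the shift along the world's x, y, z normalised to -1 to 1, where 1 is 0.3 m, then the closure, from 0 (fully open) to 1 (shut). In form: [wx, wy, wz, x, y, z, claw, wx, wy, wz, x, y, z, claw, ...]. A call has 1 to 20 rows; each row is the pose to reach, as a shift and turn from the pose commanded when the call began, turning the shorter way round; what a row does not reach only later rows make up. A row lasts 1/10 s, in which the tool goes at most 50 mm and 8.59 degrees, less where a joint would pass 70% of its speed; a pose out of reach is approached as far as the arm can. A call with a number of a shift or a turn outside -1 to 1 is refused whole. A call with a gripper value outside its range is refused whole. The fingers move at their own pace and stop on an object; the grip force is fixed at half the most. Time passes only in rows, so rows that repeat a pose let the fingers close. It gives the time, the measured TCP pose, the force and the opening at its end, in the units of the state.
- env.state(): the state, without advancing time (a new reading comes with each control period).
- env.read_camera(name): name is "side" or "top" or "wrist"; returns a dict with "color" (384x512x3 uint8, red, green, blue), "depth" (384x512 float32, m along the optical axis (not along the pixel's ray), 0 where there is no reading), "mtx" (3x3 intrinsics, pixels), "camera_from_world" (4x4, takes a point from world to camera coordinates); the wrist camera has in their place "mount" (4x4, takes a point from camera to tool coordinates, whose origin is the TCP and whose axes are the tool frame's). Camera axes: x right, y up, looking along -z (the intrinsics and any distortion apply to the point x, -y, -z); pixel columns grow to the right and rows downward; lengths in m; the calibration is good to about 2 mm. A picture is of the moment at which its call begins: read the wrist's pose just before it.
- env.job_done(): hands the job in, once; it reports no verdict.
The state is a dict: "t": time; "q": joint angles; "joint_vel": joint speeds; "tau": joint torques, N m; "tool_pos": TCP position; "tool_rot": TCP orientation; "force": force on the tool from outside, world axes, zero at the start; "torque": the same for the moment, N m; "finger_gap": opening from 0.0 (shut) to 1.0 (fully open).
Only numpy, scipy, OpenCV 4.12 (cv2) and the standard library are available. Lean on these libraries where they do the work, as an engineer would, in place of code of your own. Each camera call takes 0.05 s, during which the arm holds its last target. There are 200 camera calls.

## Task

A mixed batch of finished parts lies on the bench: sort it into the job's three trays, each sleeve standing over a peg of its own on the peg tray, each shaft lying in a pair of vees of its own on the vee rack, and the drilled flange lying flat between the four pins of the pin nest. The surfaces are finished, so set the parts down rather than dropping them, and leave the tool-height setter and the setting ring gauge where they are.

Things in the scene. Friction and masses are not known exactly. Their poses are not given: they have to be found in the camera images.
- sleeve_1_mid (a point): aluminium bearing sleeve (two alike), an open tube standing upright on its lipped end: outside diameter 58 mm, height 56 mm, bore 46 mm right through, a lip 64 mm across round its lowest 5 mm; about 0.17 kg. Point: on its axis, half-way up; z is its axis. Grip it across the outside above the lip, at any yaw
- sleeve_2_mid (a point): aluminium bearing sleeve (two alike), an open tube standing upright on its lipped end: outside diameter 58 mm, height 56 mm, bore 46 mm right through, a lip 64 mm across round its lowest 5 mm; about 0.17 kg. Point: on its axis, half-way up; z is its axis. Grip it across the outside above the lip, at any yaw
- shaft_1_mid (a point): steel trunnion shaft (two alike) lying on the bench: a block 28 x 28 mm in section, 40 mm long, with a round journal 18 mm in diameter, 30 mm long at each end (100 mm over all); about 0.36 kg. Point: the block's centre, 14 mm up as it lies; x runs along the shaft, both ends alike. Grip it across the block's 28 mm
- shaft_2_mid (a point): steel trunnion shaft (two alike) lying on the bench: a block 28 x 28 mm in section, 40 mm long, with a round journal 18 mm in diameter, 30 mm long at each end (100 mm over all); about 0.36 kg. Point: the block's centre, 14 mm up as it lies; x runs along the shaft, both ends alike. Grip it across the block's 28 mm
- flange_mid (a point): aluminium drilled flange: a flat disc 64 mm in diameter and 20 mm thick with a 28 mm bore and six dark bolt holes, lying flat on the bench; about 0.14 kg. Point: on its axis, half-way up (10 mm); z is its axis. Grip it across the rim, at any yaw
- peg_tray: fixed black board 84 mm (x) by 156 mm (y), 12 mm thick, with two white pegs 22 mm in diameter, 30 mm high (tops 42 mm above the bench) at x = 0, y = -42 and +42 mm. Origin: centre of the underside, on the bench; z up. A sleeve in place stands on the board round a peg, its mid-point 40 mm above the bench. Fingers have most room closing along x
- vee_rack: fixed black board 100 (x) by 164 mm (y), 10 mm thick, with two white combs 12 mm thick at x = -35, +35 mm, each with 90-degree vees at y = -42, +42 mm, 40 mm wide, 20 mm deep; comb tops 44 mm above the bench. Origin: centre of the underside; z up. A shaft in place lies along x, a journal in each comb, axis 37 mm above the bench, its block (and the fingers) in the 58 mm gap between combs
- pin_nest: fixed black board 116 x 116 mm, 10 mm thick, with a dark rubber disc in the middle and four white pins 14 mm in diameter, 12 mm high, at x = +-35, y = +-35 mm. Origin: centre of the underside, on the bench; z up. The flange in place lies flat between the pins (10 mm clear of each), mid-point 20 mm above the bench. Fingers closing along x or y pass between pins
- setter_mid (a point): tool-height setter standing on the bench, to be left alone: a solid white round body 50 mm in diameter with a dark raised button on top and a dial on its side, 49 mm high in all. Point: on its axis, 25 mm up
- ring_gauge_mid (a point): setting ring gauge lying on the bench, to be left alone: a plain dark steel ring 48 mm in diameter, 15 mm thick, bore 24 mm, no bolt holes. Point: on its axis, 7.5 mm up. All other loose tools and equipment stand clear: at x under 0.36 m, beyond x = 0.75 m, or more than 0.48 m to the sides; none is over 0.17 m tall
Not all that is in view belongs to the job. Leave any red look-alike of the part that bears sleeve_1_mid alone. What is shaped like the part that bears shaft_2_mid but purple is not meant.

How it is judged:
At the end, for the whole second after the job is handed in: Sleeves upright, each seated round its own peg (14 mm; height 4 mm); shafts each in its own vee pair (13 mm along, 8 mm across, height 5 mm, 0.1 rad); flange flat on the nest (15 mm; height 4 mm); all released and at rest (x of sleeve_1_mid in the frame of peg_tray between -0.014 and 0.014 m and (y of sleeve_1_mid in the frame of peg_tray between -0.056 and -0.028 m or y of sleeve_1_mid in the frame of peg_tray between 0.028 and 0.056 m) and z of sleeve_1_mid in the frame of peg_tray between 0.036 and 0.044 m and angle between each of sleeve_1_mid, sleeve_2_mid, flange_mid's own z axis and vertical below 0.1 rad and x of sleeve_2_mid in the frame of peg_tray between -0.014 and 0.014 m and (y of sleeve_2_mid in the frame of peg_tray between -0.056 and -0.028 m or y of sleeve_2_mid in the frame of peg_tray between 0.028 and 0.056 m) and z of sleeve_2_mid in the frame of peg_tray between 0.036 and 0.044 m and x of shaft_1_mid in the frame of vee_rack between -0.013 and 0.013 m and (y of shaft_1_mid in the frame of vee_rack between -0.05 and -0.034 m or y of shaft_1_mid in the frame of vee_rack between 0.034 and 0.05 m) and z of shaft_1_mid in the frame of vee_rack between 0.0317 and 0.0417 m and angle between the x axis of each of shaft_1_mid, shaft_2_mid and the x axis of vee_rack, either way round below 0.1 rad and x of shaft_2_mid in the frame of vee_rack between -0.013 and 0.013 m and (y of shaft_2_mid in the frame of vee_rack between -0.05 and -0.034 m or y of shaft_2_mid in the frame of vee_rack between 0.034 and 0.05 m) and z of shaft_2_mid in the frame of vee_rack between 0.0317 and 0.0417 m and x of flange_mid in the frame of pin_nest between -0.015 and 0.015 m and y of flange_mid in the frame of pin_nest between -0.015 and 0.015 m and z of flange_mid in the frame of pin_nest between 0.016 and 0.024 m and linear speed of each of sleeve_1, sleeve_2, shaft_1, shaft_2, flange below 0.02 m/s); the robot touches nothing.
It fails at once if the tool-height setter or the ring gauge is moved more than 20 mm from where it stood (distance of any of setter_mid, ring_gauge_mid from where it was at the start of the episode above 0.02 m).
It fails at once if a part is dropped or thrown: faster than 0.7 m/s, as after a fall of 25 mm, while no finger holds it ((linear speed of sleeve_1 above 0.7 m/s and contact force between sleeve_1 and the fingers below 0.1 N) or (linear speed of sleeve_2 above 0.7 m/s and contact force between sleeve_2 and the fingers below 0.1 N) or (linear speed of shaft_1 above 0.7 m/s and contact force between shaft_1 and the fingers below 0.1 N) or (linear speed of shaft_2 above 0.7 m/s and contact force between shaft_2 and the fingers below 0.1 N) or (linear speed of flange above 0.7 m/s and contact force between flange and the fingers below 0.1 N)).
It also fails if it takes over 128 s, if anything falls off the work surface, if the arm or the gripper's body presses on something with over 40 N, if the wrist force passes 120 N, or if a joint passes its speed limit or range.

## Working session

There is one attempt and no reset: what is moved stays moved. The work goes in short steps, Python scripts to look and compute and a tool call to move; the robot and the scene stay as the last step left them, time stands still between calls to the robot, and variables do not carry over. Pictures are saved under pics/ and viewed, about 12 in all and at most 16, crops included, and the job is handed in when it is done.

Besides the shell and the picture viewer there is one more tool, called after "Call:" by a JSON object that holds its "op" and its "data". carry_out: Moves the arm, as the interface text tells. Its arguments: {"type":"object","properties":{"moves":{"type":"array"}},"required":["moves"]}

```bash
ls; mkdir -p pics
python3 - <<'E'
from rig import env
import cv2,numpy as np
np.set_printoptions(precision=4,suppress=True)
s=env.state();print({k:np.round(s[k],3) for k in ('t','tool_pos','tool_rot','force','finger_gap')})
for n in ('top','side'):
    r=env.read_camera(n);np.savez('pics/%s0.npz'%n,**r)
    cv2.imwrite('pics/%s0.png'%n,cv2.resize(r['color'][...,::-1],(800,600),interpolation=cv2.INTER_CUBIC))
    print(n,r['mtx'],r['camera_from_world'],[k for k in r])
E
```

```text
pics
{'t': np.float64(0.0), 'tool_pos': array([0.288, 0.582, 0.23 ]), 'tool_rot': array([ 2.668,  1.656, -0.002]), 'force': array([0.602, 0.028, 0.094]), 'finger_gap': np.float64(1.002)}
top [[360.5011   0.     265.3201]
 [  0.     360.5011 191.5573]
 [  0.       0.       1.    ]] [[-0.0326 -0.9995 -0.0008  0.065 ]
 [ 0.9769 -0.0321  0.2111 -0.4784]
 [-0.211   0.0061  0.9775 -1.1937]
 [ 0.      0.      0.      1.    ]] ['color', 'depth', 'mtx', 'camera_from_world']
side [[449.1656   0.     262.141 ]
 [  0.     449.1656 190.2653]
 [  0.       0.       1.    ]] [[-0.8265 -0.5624  0.0246  0.4257]
 [ 0.2954 -0.3961  0.8694 -0.1631]
 [-0.4792  0.7258  0.4935 -1.2114]
 [ 0.      0.      0.      1.    ]] ['color', 'depth', 'mtx', 'camera_from_world']
```

View pics/top0.png

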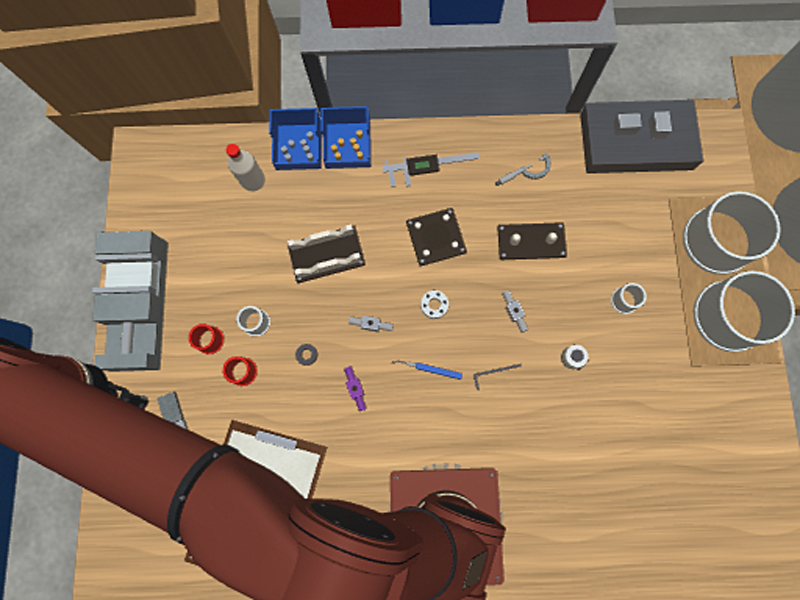

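View pics/side0.png

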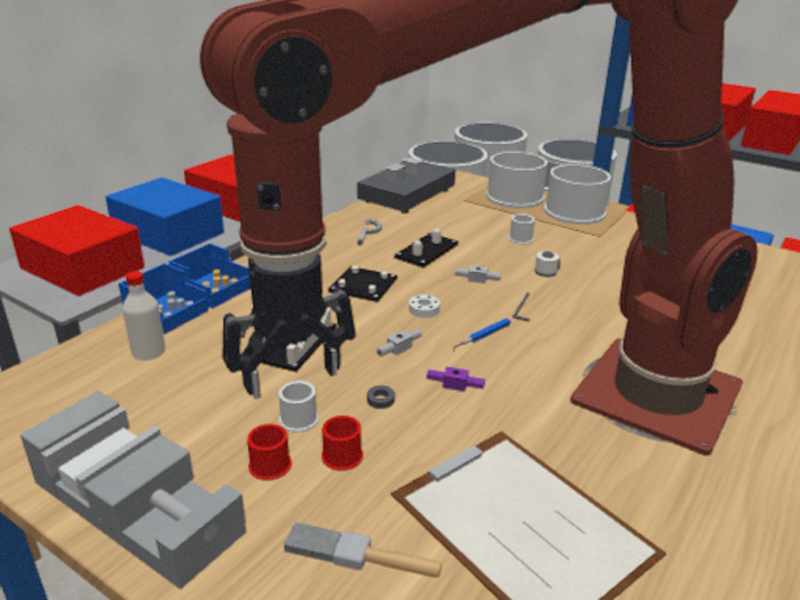

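Top view (800 px scale): vee rack at (327,252), pin nest (437,236), peg tray (532,240). Grey sleeves are at (253,320) and (629,298), grey shafts at (371,323) and (514,311), and the flange at (435,304). The ring gauge is at (307,354) and the setter at (575,356). The red sleeves (206,338) and (240,370) and the purple shaft (355,388) are to be left alone.

```bash
cat > h.py <<'E'
import numpy as np,cv2
from scipy.spatial.transform import Rotation as R
np.set_printoptions(precision=4,suppress=True)
def cast(uv,K,cfw,z):
    "pixels (N,2) -> world points on plane z (scalar or N)"
    uv=np.atleast_2d(np.asarray(uv,float));W=np.linalg.inv(cfw)
    d=np.c_[(uv[:,0]-K[0,2])/K[0,0],-(uv[:,1]-K[1,2])/K[1,1],-np.ones(len(uv))]@W[:3,:3].T
    o=W[:3,3];return o+d*((z-o[2])/d[:,2])[:,None]
def cloud(r,cfw):
    h,w=r['depth'].shape;u,v=np.meshgrid(np.arange(w),np.arange(h));D=r['depth'];K=r['mtx']
    c=np.stack([(u-K[0,2])/K[0,0]*D,-(v-K[1,2])/K[1,1]*D,-D,np.ones_like(D)],-1)
    P=(c@np.linalg.inv(cfw).T)[...,:3];P[D==0]=np.nan;return P
def proj(p,K,cfw):
    c=np.atleast_2d(p)@cfw[:3,:3].T+cfw[:3,3];return np.c_[-c[:,0]/c[:,2]*K[0,0]+K[0,2],c[:,1]/c[:,2]*K[1,1]+K[1,2]]
def wrist(env):
    s=env.state();r=env.read_camera('wrist');T=np.eye(4);T[:3,:3]=R.from_rotvec(s['tool_rot']).as_matrix();T[:3,3]=s['tool_pos']
    return s,r,np.linalg.inv(T@r['mount'])
E
python3 - <<'E'
from h import *
r=dict(np.load('pics/top0.npz'));P=cloud(r,r['camera_from_world']);hsv=cv2.cvtColor(r['color'],cv2.COLOR_RGB2HSV)
print('bench z',np.nanmedian(P[300:330,300:400,2]) , np.nanmedian(P[225:250,180:190,2]))
m=((P[...,2]>.006)&(P[...,2]<.15)&(P[...,0]>.36)&(P[...,0]<.78)&(abs(P[...,1])<.48)).astype(np.uint8)
n,L,st,ce=cv2.connectedComponentsWithStats(m)
for i in range(1,n):
    if st[i,4]<25: continue
    p=P[L==i];c=r['color'][L==i].mean(0)
    box=cv2.minAreaRect(p[:,:2].astype(np.float32)*1000)
    print(i,'px',ce[i].round(),st[i,4],'rgb',c.round(),'rect mm',np.round(box[0]),np.round(box[1]),round(box[2],1),'zmax',np.nanpercentile(p[:,2],95).round(4))
E
```

```text
bench z -0.00021249494330888297 -0.00046983511218900986
1 px [158. 114.] 176 rgb [115. 110. 101.] rect mm [774. 427.] [12. 45.] 1.9 zmax 0.1092
2 px [322. 115.] 27 rgb [125. 127. 130.] rect mm [ 774. -170.] [13. 35.] 29.8 zmax 0.0182
32 px [279. 151.] 876 rgb [72. 65. 57.] rect mm [640.  -5.] [116. 116.] 14.7 zmax 0.0171
48 px [340. 154.] 929 rgb [72. 63. 56.] rect mm [ 622. -229.] [ 86. 156.] 0.3 zmax 0.0355
50 px [208. 162.] 1135 rgb [106.  99.  90.] rect mm [608. 253.] [104. 164.] 14.0 zmax 0.0442
82 px [403. 190.] 253 rgb [135. 136. 131.] rect mm [ 474. -432.] [57. 58.] 24.5 zmax 0.0581
90 px [278. 194.] 218 rgb [185. 191. 193.] rect mm [475.   6.] [60. 62.] 88.4 zmax 0.0232
91 px [329. 199.] 187 rgb [148. 148. 151.] rect mm [ 455. -176.] [100.  28.] 22.1 zmax 0.0307
103 px [161. 205.] 219 rgb [140. 144. 141.] rect mm [448. 411.] [57. 55.] 89.0 zmax 0.0577
106 px [237. 207.] 189 rgb [145. 146. 148.] rect mm [437. 151.] [100.  28.] 77.5 zmax 0.0296
123 px [196. 225.] 84 rgb [84. 82. 85.] rect mm [378. 296.] [34. 46.] 2.6 zmax 0.0188
126 px [368. 222.] 34 rgb [208. 210. 206.] rect mm [ 364. -304.] [13. 48.] 10.2 zmax 0.0462
132 px [152. 229.] 31 rgb [168.  41.  33.] rect mm [364. 438.] [ 8. 35.] 0.1 zmax 0.058
```

Call:
{"op": "carry_out", "data": {"moves": [0, 0, -0.087, 0.533, -0.57, -0.1, 0, 0, 0, -0.087, 0.533, -0.57, -0.1, 0, 0, 0, -0.087, 0.533, -0.57, -0.1, 0, 0, 0, -0.087, 0.533, -0.57, -0.1, 0, 0, 0, -0.087, 0.533, -0.57, -0.1, 0, 0, 0, -0.087, 0.533, -0.57, -0.1, 0, 0, 0, -0.087, 0.533, -0.57, -0.1, 0, 0, 0, -0.087, 0.533, -0.57, -0.1, 0]}}

```text
t: 0.9
tool_pos: [0.4473, 0.4126, 0.2011]
tool_rot: [-2.869, -1.28, 0.001]
force: [0.0, 0.6, -0.1]
finger_gap: 0.999
```

Run:
```python
from h import *
from rig import env
s,r,C=wrist(env);np.savez('pics/w1.npz',C=C,**r)
print(s['tool_pos'],s['tool_rot'],np.linalg.inv(C)[:3,3],s['force'],s['q'])
cv2.imwrite('pics/w1.png',r['color'][...,::-1])
P=cloud(r,C);m=(P[...,2]>.045)&(P[...,2]<.07)
n,L,st,ce=cv2.connectedComponentsWithStats(m.astype(np.uint8))
for i in range(1,n):
    if st[i,4]>100:
        p=P[L==i];print(st[i],r['color'][L==i].mean(0),cv2.minEnclosingCircle((p[:,:2]*1000).astype(np.float32)))
print(proj([[.448,.411,.056]],r['mtx'],C))
```

```text
[0.4473 0.4126 0.2011] [-2.8685 -1.2798  0.0009] [0.3939 0.4603 0.3443] [ 0.0494  0.62   -0.1015] [-0.9717  0.2666  0.186   1.62   -0.0519  1.2602  0.0631]
[ 416    0   96  181 3538] [91.8256 93.6116 92.4845] ((545.68115234375, 645.987060546875), 100.98086547851562)
[ 179   50   58   61 1203] [144.7872  32.2727  29.7116] ((339.6005859375, 439.7544250488281), 28.813478469848633)
[ 284   54   58   61 1191] [145.4551  32.6751  29.9286] ((413.3450622558594, 516.4534301757812), 28.95116424560547)
[235 151  52  51 921] [143.4093 146.7915 146.9164] ((449.85150146484375, 413.3500061035156), 28.881940841674805)
[414 339  19  30 305] [77.4492 73.4426 68.1902] ((779.9661865234375, 414.73175048828125), 16.286277770996094)
[[258.034  177.4716]]
```

View pics/w1.png

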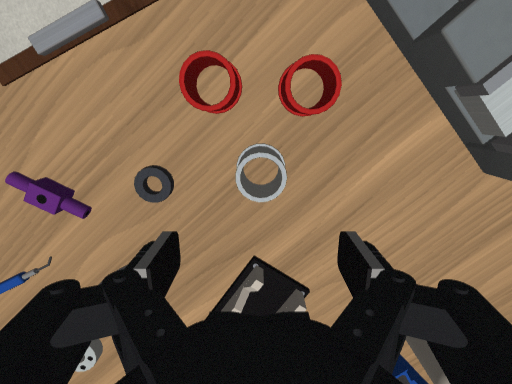

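The wrist view shows the grey sleeve at about (261,173), clear of both reds, the ring and the fingers. Depth puts it at (0.450, 0.413), within about 3 mm of the top camera's figure. Next I grip it and lift.

Call:
{"op": "carry_out", "data": {"moves": [0, 0, 0, 0.007, 0.007, -0.3, 0, 0, 0, 0, 0.007, 0.007, -0.5, 0, 0, 0, 0, 0.007, 0.007, -0.637, 0, 0, 0, 0, 0.007, 0.007, -0.637, 0, 0, 0, 0, 0.007, 0.007, -0.637, 0, 0, 0, 0, 0.007, 0.007, -0.637, 1, 0, 0, 0, 0.007, 0.007, -0.637, 1, 0, 0, 0, 0.007, 0.007, -0.637, 1, 0, 0, 0, 0.007, 0.007, -0.637, 1, 0, 0, 0, 0.007, 0.007, -0.637, 1, 0, 0, 0, 0.007, 0.007, -0.637, 1, 0, 0, 0, 0.007, 0.007, -0.637, 1, 0, 0, 0, 0.007, 0.007, -0.637, 1]}}

```text
t: 2.25
tool_pos: [0.4517, 0.4155, 0.0135]
tool_rot: [-2.868, -1.277, -0.007]
force: [-0.0, 0.6, 8.6]
finger_gap: 0.668
```

Call:
{"op": "carry_out", "data": {"moves": [0, 0, 0, 0.007, 0, 0.1, 1, 0, 0, 0, 0, 0, 0.3, 1, 0, 0, 0, 0, 0, 0.467, 1, 0, 0, 0, 0, 0, 0.467, 1, 0, 0, -0.267, 0.5, -1, 0.467, 1, 0, 0, -0.267, 0.5, -1, 0.467, 1, 0, 0, -0.267, 0.5, -1, 0.467, 1, 0, 0, -0.267, 0.5, -1, 0.467, 1, 0, 0, -0.267, 0.5, -1, 0.467, 1, 0, 0, -0.267, 0.5, -1, 0.467, 1, 0, 0, -0.267, 0.5, -1, 0.467, 1, 0, 0, -0.267, 0.5, -1, 0.467, 1, 0, 0, -0.267, 0.5, -1, 0.467, 1, 0, 0, -0.267, 0.5, -1, 0.467, 1]}}

```text
t: 3.65
tool_pos: [0.6001, 0.1151, 0.1507]
tool_rot: [-3.14, -0.001, -0.0]
force: [0.5, -0.4, -2.4]
finger_gap: 0.671
```

Call:
{"op": "carry_out", "data": {"moves": [0, 0, 0, 0.073, -0.97, 0, 1, 0, 0, 0, 0.073, -0.97, 0, 1, 0, 0, 0, 0.073, -0.97, 0, 1, 0, 0, 0, 0.073, -0.97, 0, 1, 0, 0, 0, 0.073, -0.97, 0, 1, 0, 0, 0, 0.073, -0.97, 0, 1, 0, 0, 0, 0.073, -0.97, 0, 1, 0, 0, 0, 0.073, -0.97, 0, 1, 0, 0, 0, 0.073, -0.97, 0, 1]}}

```text
t: 4.55
tool_pos: [0.6229, -0.1748, 0.1502]
tool_rot: [-3.14, -0.003, 0.0]
force: [-0.2, 0.2, -1.7]
finger_gap: 0.664
```

Run:
```python
from h import *
from rig import env
s,r,C=wrist(env);np.savez('pics/w2.npz',C=C,**r)
print(s['tool_pos'],s['tool_rot'],s['q'],s['finger_gap'],s['force'])
cv2.imwrite('pics/w2.png',r['color'][...,::-1])
print(proj([[.622,-.187,.042],[.622,-.271,.042]],r['mtx'],C))
```

```text
[ 0.6229 -0.1748  0.1502] [-3.1402 -0.0032  0.    ] [-0.2314  0.4191  0.5729  1.5968 -0.2407  1.197   0.3926] 0.6641899752568217 [-0.1803  0.2228 -1.7147]
[[258.2029 196.9344]
 [258.1492 271.2513]]
```

View pics/w2.png

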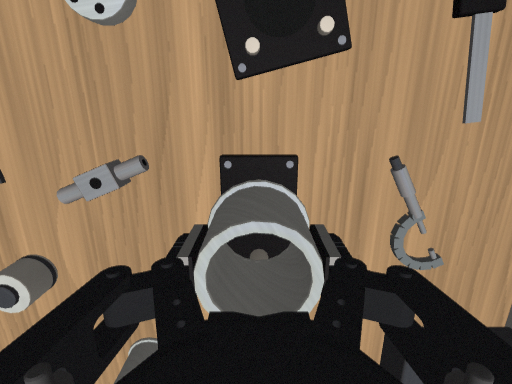

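Run:
```python
from h import *
r=dict(np.load('pics/w2.npz'));C=r['C']
print('board near corners',cast([(220,155),(298,155)],r['mtx'],C,.012))
P=cloud(r,C);print('spot',P[250:270:3,259])
c=r['color'][246:272:2,259];print(c)
t=dict(np.load('pics/top0.npz'));P=cloud(t,t['camera_from_world'])
m=((P[...,2]>.024)&(P[...,2]<.05)&(P[...,0]>.57)&(P[...,0]<.69)&(P[...,1]<-.15)&(P[...,1]>-.32)).astype(np.uint8)
n,L,st,ce=cv2.connectedComponentsWithStats(m)
for i in range(1,n):
    p=P[L==i];print(st[i],ce[i],p.mean(0),p.min(0),p.max(0),'ray@41',cast(ce[i],t['mtx'],t['camera_from_world'],.040))
g=t['color'].sum(2);m=((g<250)&(P[...,0]>.56)&(P[...,0]<.7)&(P[...,1]<-.13)&(P[...,1]>-.34)).astype(np.uint8)
v,u=np.nonzero(m);q=cast(np.c_[u,v],t['mtx'],t['camera_from_world'],.012)[:,:2]
print('board dark',cv2.minAreaRect((q*1000).astype(np.float32)))
```

```text
board near corners [[ 0.5816 -0.1504  0.012 ]
 [ 0.664  -0.1503  0.012 ]]
spot [[ 0.6229 -0.2596  0.017 ]
 [ 0.6229 -0.2599  0.0232]
 [ 0.6229 -0.2602  0.0291]
 [ 0.6229 -0.2594  0.0366]
 [ 0.6227 -0.1985  0.1407]
 [ 0.6227 -0.1982  0.1445]
 [ 0.6226 -0.1978  0.1485]]
[[27 23 26]
 [39 37 37]
 [91 86 80]
 [91 86 81]
 [90 85 80]
 [93 90 83]
 [93 89 82]
 [85 83 80]
 [86 84 83]
 [82 82 78]
 [80 81 78]
 [80 81 78]
 [83 82 79]]
[327 149   7   7  34] [329.7353 152.2353] [ 0.6196 -0.1857  0.0369] [ 0.6108 -0.197   0.025 ] [ 0.6318 -0.1764  0.0438] ray@41 [[ 0.6186 -0.1851  0.04  ]]
[350 149   7   6  33] [353.0909 151.4848] [ 0.6196 -0.2694  0.037 ] [ 0.6116 -0.2802  0.0243] [ 0.6288 -0.2605  0.0441] ray@41 [[ 0.6187 -0.2686  0.04  ]]
board dark ((619.8123168945312, -226.9210205078125), (85.83433532714844, 155.84938049316406), 0.16658273339271545)
```

Call:
{"op": "carry_out", "data": {"moves": [0, 0, 0, 0, -0.04, 0, 1, 0, 0, 0, 0, -0.04, 0, 1, 0, 0, 0, 0, -0.04, -0.15, 1, 0, 0, 0, 0, -0.04, -0.3, 1, 0, 0, 0, 0, -0.04, -0.37, 1, 0, 0, 0, 0, -0.04, -0.4, 1, 0, 0, 0, 0, -0.04, -0.412, 1, 0, 0, 0, 0, -0.04, -0.412, 1, 0, 0, 0, 0, -0.04, -0.412, 1, 0, 0, 0, 0, -0.04, -0.412, 1]}}

```text
t: 5.6
tool_pos: [0.6232, -0.1897, 0.0281]
tool_rot: [3.141, -0.002, 0.003]
force: [-0.8, 0.7, -1.3]
finger_gap: 0.668
```

Call:
{"op": "carry_out", "data": {"moves": [0, 0, 0, 0, 0, -0.006, 1, 0, 0, 0, 0, 0, -0.006, 1, 0, 0, 0, 0, 0, -0.006, 0, 0, 0, 0, 0, 0, -0.006, 0, 0, 0, 0, 0, 0, -0.006, 0, 0, 0, 0, 0, 0, -0.006, 0, 0, 0, 0, 0, 0, -0.006, 0, 0, 0, 0, 0, 0, 0.15, 0, 0, 0, 0, 0, 0, 0.3, 0, 0, 0, 0, 0, 0, 0.417, 0, 0, 0, 0, -0.493, -0.817, 0.417, 0, 0, 0, 0, -0.493, -0.817, 0.417, 0, 0, 0, 0, -0.493, -0.817, 0.417, 0, 0, 0, 0, -0.493, -0.817, 0.417, 0, 0, 0, 0, -0.493, -0.817, 0.417, 0, 0, 0, 0, -0.493, -0.817, 0.417, 0, 0, 0, 0, -0.493, -0.817, 0.417, 0, 0, 0, 0, -0.493, -0.817, 0.417, 0]}}

```text
t: 7.4
tool_pos: [0.4736, -0.4354, 0.1518]
tool_rot: [-3.142, 0.006, 0.0]
force: [1.2, 0.5, 0.7]
finger_gap: 1.003
```

```bash
cat >> h.py <<'E'
def comps(P,col,zlo,zhi,c,rad=.08,minn=60):
    "depth blobs in a height band near c -> centre of enclosing circle & min rect, mm"
    m=((P[...,2]>zlo)&(P[...,2]<zhi)&(np.hypot(P[...,0]-c[0],P[...,1]-c[1])<rad)).astype(np.uint8)
    n,L,st,ce=cv2.connectedComponentsWithStats(m)
    for i in range(1,n):
        if st[i,4]>minn:
            p=P[L==i];q=(p[:,:2]*1000).astype(np.float32)
            print(st[i],'rgb',col[L==i].mean(0).round(),'circ',np.round(cv2.minEnclosingCircle(q)[0],1),round(cv2.minEnclosingCircle(q)[1],1),'rect',[np.round(a,1) for a in cv2.minAreaRect(q)],'zmax',np.percentile(p[:,2],95).round(4))
E
python3 - <<'E'
from h import *
from rig import env
s,r,C=wrist(env);print(s['t'],s['tool_pos'],s['tool_rot'],s['force'],s['finger_gap'])
comps(cloud(r,C),r['color'],.045,.07,(.474,-.432))
t=env.read_camera('top');comps(cloud(t,t['camera_from_world']),t['color'],.05,.09,(.622,-.187),.06,20)
E
```

```text
7.4 [ 0.4736 -0.4354  0.1518] [-3.1416  0.0056  0.0002] [1.1994 0.5466 0.7177] 1.0027941650775627
[ 230  153   61   61 1328] rgb [134. 137. 137.] circ [ 474.5 -432.1] 28.9 rect [array([ 474.4, -431.7]), array([55.9, 56.9]), np.float64(0.1)] zmax 0.0572
[324 142  17  17 119] rgb [173. 177. 175.] circ [ 621.2 -189.8] 29.2 rect [array([ 620.1, -189. ]), array([54.7, 55. ]), np.float64(87.4)] zmax 0.0721
```

Call:
{"op": "carry_out", "data": {"moves": [0, 0, 0, 0.003, 0.01, -0.15, 0, 0, 0, 0, 0.003, 0.01, -0.3, 0, 0, 0, 0, 0.003, 0.01, -0.467, 0, 0, 0, 0, 0.003, 0.01, -0.467, 0, 0, 0, 0, 0.003, 0.01, -0.467, 0, 0, 0, 0, 0.003, 0.01, -0.467, 1, 0, 0, 0, 0.003, 0.01, -0.467, 1, 0, 0, 0, 0.003, 0.01, -0.467, 1, 0, 0, 0, 0.003, 0.01, -0.467, 1, 0, 0, 0, 0.003, 0.01, -0.467, 1, 0, 0, 0, 0.003, 0.01, -0.467, 1, 0, 0, 0, 0.003, 0.01, -0.467, 1, 0, 0, 0, 0.003, 0.01, -0.467, 1]}}

```text
t: 8.8
tool_pos: [0.4768, -0.4327, 0.0151]
tool_rot: [3.14, -0.002, 0.006]
force: [-1.5, 2.5, 11.1]
finger_gap: 0.679
```

Call:
{"op": "carry_out", "data": {"moves": [0, 0, 0, 0, 0, 0.1, 1, 0, 0, 0, 0, 0, 0.3, 1, 0, 0, 0, 0, 0, 0.467, 1, 0, 0, 0, 0, 0, 0.467, 1, 0, 0, 0, 0.492, 0.537, 0.467, 1, 0, 0, 0, 0.492, 0.537, 0.467, 1, 0, 0, 0, 0.492, 0.537, 0.467, 1, 0, 0, 0, 0.492, 0.537, 0.467, 1, 0, 0, 0, 0.492, 0.537, 0.467, 1, 0, 0, 0, 0.492, 0.537, 0.467, 1, 0, 0, 0, 0.492, 0.537, 0.467, 1, 0, 0, 0, 0.492, 0.537, 0.467, 1, 0, 0, 0, 0.492, 0.537, 0.467, 1]}}

```text
t: 10.1
tool_pos: [0.6219, -0.2722, 0.1523]
tool_rot: [3.141, -0.006, 0.0]
force: [-0.1, -0.2, -1.4]
finger_gap: 0.677
```

Run:
```python
from h import *
from rig import env
s,r,C=wrist(env);print(s['t'],s['tool_pos'],s['tool_rot'],s['force'],s['finger_gap'])
comps(cloud(r,C),r['color'],.155,.21,(.622,-.27),.05)
comps(cloud(r,C),r['color'],.05,.08,(.622,-.187),.05)
```

```text
10.1 [ 0.6219 -0.2722  0.1523] [ 3.1411 -0.0059  0.0003] [-0.0867 -0.1737 -1.4281] 0.6774329623047176
[  127   189   266   127 14663] rgb [92. 93. 91.] circ [ 622.  -265.1] 49.7 rect [array([ 620. , -268.8]), array([53.8, 93.6]), np.float64(68.7)] zmax 0.207
[146 300   9  19  67] rgb [40. 41. 43.] circ [ 580.5 -274.8] 4.4 rect [array([ 579.7, -274.8]), array([8.8, 2.8]), np.float64(86.3)] zmax 0.21
[ 224   56   71   76 1900] rgb [162. 167. 167.] circ [ 622.3 -190.2] 28.9 rect [array([ 622. , -190.3]), array([56.9, 57.1]), np.float64(70.3)] zmax 0.0693
```

Call:
{"op": "carry_out", "data": {"moves": [0, 0, 0, 0, 0, -0.15, 1, 0, 0, 0, 0, 0, -0.3, 1, 0, 0, 0, 0, 0, -0.37, 1, 0, 0, 0, 0, 0, -0.4, 1, 0, 0, 0, 0, 0, -0.417, 1, 0, 0, 0, 0, 0, -0.417, 1, 0, 0, 0, 0, 0, -0.417, 1, 0, 0, 0, 0, 0, -0.417, 1]}}

```text
t: 10.95
tool_pos: [0.6237, -0.2709, 0.0279]
tool_rot: [3.141, -0.002, 0.003]
force: [-0.9, -0.7, -1.0]
finger_gap: 0.674
```

Call:
{"op": "carry_out", "data": {"moves": [0, 0, 0, 0, 0, -0.004, 1, 0, 0, 0, 0, 0, -0.004, 1, 0, 0, 0, 0, 0, -0.004, 0, 0, 0, 0, 0, 0, -0.004, 0, 0, 0, 0, 0, 0, -0.004, 0, 0, 0, 0, 0, 0, -0.004, 0, 0, 0, 0, 0, 0, -0.004, 0, 0, 0, 0, 0, 0, 0.15, 0, 0, 0, 0, 0, 0, 0.3, 0, 0, 0, 0, 0, 0, 0.417, 0, 0, 0, 0.082, -0.49, 0.923, 0.417, 0, 0, 0, 0.082, -0.49, 0.923, 0.417, 0, 0, 0, 0.082, -0.49, 0.923, 0.417, 0, 0, 0, 0.082, -0.49, 0.923, 0.417, 0, 0, 0, 0.082, -0.49, 0.923, 0.417, 0, 0, 0, 0.082, -0.49, 0.923, 0.417, 0, 0, 0, 0.082, -0.49, 0.923, 0.417, 0, 0, 0, 0.082, -0.49, 0.923, 0.417, 0, 0, 0, 0.082, -0.49, 0.923, 0.417, 0]}}

```text
t: 12.85
tool_pos: [0.4763, 0.006, 0.1521]
tool_rot: [3.116, 0.402, 0.001]
force: [-0.1, 0.7, 1.0]
finger_gap: 1.004
```

Run:
```python
from h import *
from rig import env
s,r,C=wrist(env);print(s['t'],s['tool_pos'],s['tool_rot'],s['q'],s['force'],s['finger_gap'])
comps(cloud(r,C),r['color'],.012,.03,(.475,.006),.06)
cv2.imwrite('pics/w3.png',r['color'][...,::-1])
t=env.read_camera('top');P=cloud(t,t['camera_from_world']);comps(P,t['color'],.05,.09,(.622,-.187),.04,20);comps(P,t['color'],.05,.09,(.622,-.271),.04,20)
```

```text
12.85 [0.4763 0.006  0.1521] [3.1157 0.4018 0.0012] [-0.5393  0.0279  0.4446  1.9962 -0.0133  1.1195  0.1674] [-0.0761  0.667   0.9683] 1.0044270498131578
[ 230  149   60   59 2275] rgb [156. 161. 164.] circ [477.1   5.4] 31.9 rect [array([477.1,   5.6]), array([62.7, 62.8]), np.float64(53.1)] zmax 0.0216
[324 142  17  17 122] rgb [166. 171. 169.] circ [ 620.8 -190.3] 29.3 rect [array([ 620.6, -189.6]), array([54.7, 55.6]), np.float64(1.8)] zmax 0.0698
[347 141  17  17 123] rgb [166. 170. 168.] circ [ 622.  -270.1] 29.8 rect [array([ 622.2, -270.5]), array([56.5, 55.8]), np.float64(23.4)] zmax 0.07
```

View pics/w3.png

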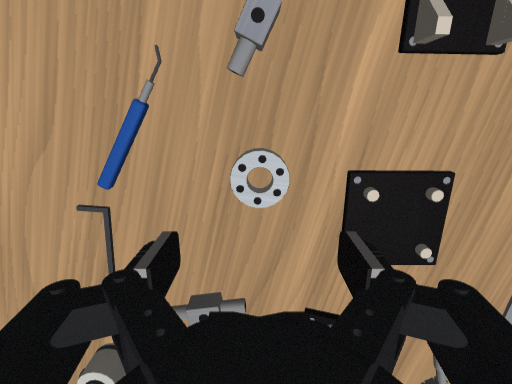

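Call:
{"op": "carry_out", "data": {"moves": [0, 0, 0, 0.003, 0, -0.15, 0, 0, 0, 0, 0.003, 0, -0.3, 0, 0, 0, 0, 0.003, 0, -0.45, 0, 0, 0, 0, 0.003, 0, -0.507, 0, 0, 0, 0, 0.003, 0, -0.507, 0, 0, 0, 0, 0.003, 0, -0.507, 0]}}

```text
t: 13.55
tool_pos: [0.4775, 0.0053, 0.0001]
tool_rot: [3.115, 0.399, -0.0]
force: [1.0, 0.1, 0.5]
finger_gap: 0.998
```

Call:
{"op": "carry_out", "data": {"moves": [0, 0, 0, 0, 0, 0, 1, 0, 0, 0, 0, 0, 0, 1, 0, 0, 0, 0, 0, 0, 1, 0, 0, 0, 0, 0, 0, 1, 0, 0, 0, 0, 0, 0, 1, 0, 0, 0, 0, 0, 0, 1, 0, 0, 0, 0, 0, 0, 1]}}

```text
t: 14.25
tool_pos: [0.4782, 0.0063, 0.0019]
tool_rot: [-3.115, -0.402, -0.004]
force: [-5.7, -1.2, 15.8]
finger_gap: 0.727
```

Call:
{"op": "carry_out", "data": {"moves": [0, 0, 0, 0, 0, 0.1, 1, 0, 0, 0, 0, 0, 0.3, 1, 0, 0, 0, 0, 0, 0.5, 1, 0, 0, 0, 0.543, -0.035, 0.5, 1, 0, 0, 0, 0.543, -0.035, 0.5, 1, 0, 0, 0, 0.543, -0.035, 0.5, 1, 0, 0, 0, 0.543, -0.035, 0.5, 1, 0, 0, 0, 0.543, -0.035, 0.5, 1, 0, 0, 0, 0.543, -0.035, 0.5, 1, 0, 0, 0, 0.543, -0.035, 0.5, 1]}}

```text
t: 15.25
tool_pos: [0.6387, -0.004, 0.1501]
tool_rot: [-3.115, -0.401, 0.0]
force: [-0.8, -0.5, -1.6]
finger_gap: 0.722
```

Run:
```python
from h import *
from rig import env
s,r,C=wrist(env);print(s['t'],s['tool_pos'],s['tool_rot'],s['force'],s['finger_gap'])
np.savez('pics/w4.npz',C=C,**r)
cv2.imwrite('pics/w4.png',r['color'][...,::-1])
P=cloud(r,C);comps(P,r['color'],.14,.19,(.64,-.005),.05);comps(P,r['color'],.016,.03,(.64,-.005),.08,30)
a=np.deg2rad(14.7);q=np.array([[35,35],[35,-35],[-35,35],[-35,-35]])/1000@np.array([[np.cos(a),np.sin(a)],[-np.sin(a),np.cos(a)]])+[.640,-.005]
print(q,proj(np.c_[q,np.full(4,.022)],r['mtx'],C))
```

```text
15.25 [ 0.6387 -0.004   0.1501] [-3.1153 -0.4014  0.0002] [-0.7513 -0.4512 -1.6295] 0.7222123277278755
[  159   186   200   117 12211] rgb [131. 134. 135.] circ [636.6   2.6] 44.7 rect [array([640.9,  -0.9]), array([72.4, 64.5]), np.float64(50.5)] zmax 0.1836
[220 141  15  14 155] rgb [197. 189. 175.] circ [598.9  19.8] 7.0 rect [array([598.9,  19.8]), array([13.4, 12.7]), np.float64(59.9)] zmax 0.0234
[288 141  14  15 151] rgb [199. 191. 178.] circ [665.7  37.1] 6.9 rect [array([665.7,  37.2]), array([12.7, 13.3]), np.float64(61.1)] zmax 0.0235
[[ 0.665   0.0377]
 [ 0.6827 -0.03  ]
 [ 0.5973  0.02  ]
 [ 0.615  -0.0477]] [[294.594  147.4996]
 [292.2541 212.2229]
 [225.2826 147.5912]
 [227.6011 212.2989]]
```

View pics/w4.png

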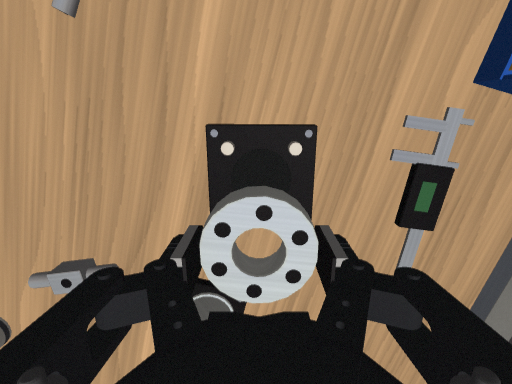

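Call:
{"op": "carry_out", "data": {"moves": [0, 0, 0, 0.007, -0.005, -0.15, 1, 0, 0, 0, 0.007, -0.005, -0.3, 1, 0, 0, 0, 0.007, -0.005, -0.4, 1, 0, 0, 0, 0.007, -0.005, -0.44, 1, 0, 0, 0, 0.007, -0.005, -0.455, 1, 0, 0, 0, 0.007, -0.005, -0.455, 1, 0, 0, 0, 0.007, -0.005, -0.455, 1, 0, 0, 0, 0.007, -0.005, -0.455, 1]}}

```text
t: 16.1
tool_pos: [0.643, -0.0055, 0.015]
tool_rot: [-3.116, -0.402, -0.004]
force: [-1.0, -1.2, -0.8]
finger_gap: 0.724
```

Call:
{"op": "carry_out", "data": {"moves": [0, 0, 0, 0, 0, -0.008, 1, 0, 0, 0, 0, 0, -0.008, 1, 0, 0, 0, 0, 0, -0.008, 0, 0, 0, 0, 0, 0, -0.008, 0, 0, 0, 0, 0, 0, -0.008, 0, 0, 0, 0, 0, 0, -0.008, 0, 0, 0, 0, 0, 0, -0.008, 0, 0, 0, 0, 0, 0, 0.15, 0, 0, 0, 0, 0, 0, 0.3, 0, 0, 0, 0, 0, 0, 0.467, 0]}}

```text
t: 17.1
tool_pos: [0.6411, -0.0056, 0.1541]
tool_rot: [3.116, 0.401, -0.003]
force: [2.2, 0.1, 0.4]
finger_gap: 1.0
```

Call:
{"op": "carry_out", "data": {"moves": [0, 0, -0.459, -0.623, -0.568, 0, 0, 0, 0, -0.459, -0.623, -0.568, 0, 0, 0, 0, -0.459, -0.623, -0.568, 0, 0, 0, 0, -0.459, -0.623, -0.568, 0, 0, 0, 0, -0.459, -0.623, -0.568, 0, 0, 0, 0, -0.459, -0.623, -0.568, 0, 0, 0, 0, -0.459, -0.623, -0.568, 0, 0, 0, 0, -0.459, -0.623, -0.568, 0, 0, 0, 0, -0.459, -0.623, -0.568, 0, 0, 0, 0, -0.459, -0.623, -0.568, 0, 0, 0, 0, -0.459, -0.623, -0.568, 0, 0, 0, 0, -0.459, -0.623, -0.568, 0, 0, 0, 0, -0.459, -0.623, -0.568, 0, 0]}}

```text
t: 18.4
tool_pos: [0.4549, -0.1759, 0.1532]
tool_rot: [-2.608, 1.752, -0.0]
force: [0.1, -1.4, 0.6]
finger_gap: 0.999
```

Run:
```python
from h import *
from rig import env
s,r,C=wrist(env);print(s['t'],s['tool_pos'],s['tool_rot'],s['q'],s['force'],s['finger_gap'])
P=cloud(r,C);comps(P,r['color'],.004,.04,(.455,-.176),.06,300)
cv2.imwrite('pics/w5.png',r['color'][...,::-1])
t=env.read_camera('top');P=cloud(t,t['camera_from_world']);comps(P,t['color'],.024,.05,(.641,-.005),.04,20)
```

```text
18.4 [ 0.4549 -0.1759  0.1532] [-2.6075  1.7521 -0.    ] [-0.4459  0.0527  0.7564  1.9809 -0.0402  1.1226 -0.856 ] [ 0.0809 -1.3899  0.6314] 0.9988319202628064
[ 246  129   28   94 1948] rgb [112. 113. 116.] circ [ 454.8 -176. ] 50.5 rect [array([ 455.3, -176.6]), array([100.5,  27.5]), np.float64(23.1)] zmax 0.0294
[271 141  18  17 189] rgb [197. 204. 206.] circ [641.8  -6.8] 32.0 rect [array([641.2,  -6.7]), array([60.6, 59.8]), np.float64(21.9)] zmax 0.0332
```

View pics/w5.png

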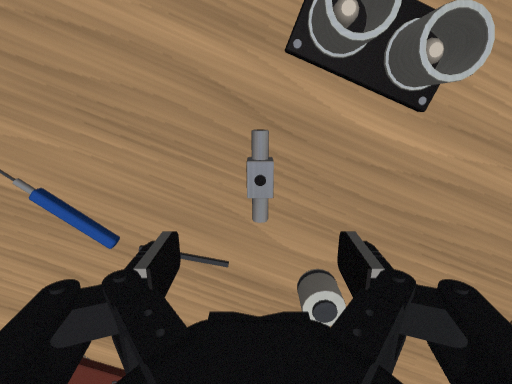

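Call:
{"op": "carry_out", "data": {"moves": [0, 0, 0.003, 0, 0, -0.15, 0, 0, 0, 0.003, 0, 0, -0.3, 0, 0, 0, 0.003, 0, 0, -0.45, 0, 0, 0, 0.003, 0, 0, -0.495, 0, 0, 0, 0.003, 0, 0, -0.495, 0, 0, 0, 0.003, 0, 0, -0.495, 0, 0, 0, 0.003, 0, 0, -0.495, 1, 0, 0, 0.003, 0, 0, -0.495, 1, 0, 0, 0.003, 0, 0, -0.495, 1, 0, 0, 0.003, 0, 0, -0.495, 1, 0, 0, 0.003, 0, 0, -0.495, 1, 0, 0, 0.003, 0, 0, -0.495, 1, 0, 0, 0.003, 0, 0, -0.495, 1, 0, 0, 0.003, 0, 0, -0.495, 1, 0, 0, 0.003, 0, 0, -0.495, 1, 0, 0, 0.003, 0, 0, -0.495, 1]}}

```text
t: 20.1
tool_pos: [0.4556, -0.1761, 0.0056]
tool_rot: [-2.613, 1.742, -0.001]
force: [-2.5, 0.3, 10.2]
finger_gap: 0.318
```

Call:
{"op": "carry_out", "data": {"moves": [0, 0, 0, 0, 0, 0.1, 1, 0, 0, 0, 0, 0, 0.3, 1, 0, 0, 0, 0, 0, 0.483, 1, 0, 0, -0.048, 0.333, 0.933, 0.483, 1, 0, 0, -0.048, 0.333, 0.933, 0.483, 1, 0, 0, -0.048, 0.333, 0.933, 0.483, 1, 0, 0, -0.048, 0.333, 0.933, 0.483, 1, 0, 0, -0.048, 0.333, 0.933, 0.483, 1, 0, 0, -0.048, 0.333, 0.933, 0.483, 1, 0, 0, -0.048, 0.333, 0.933, 0.483, 1, 0, 0, -0.048, 0.333, 0.933, 0.483, 1]}}

```text
t: 21.2
tool_pos: [0.5545, 0.1056, 0.1489]
tool_rot: [2.477, -1.93, -0.001]
force: [0.4, -1.0, -3.4]
finger_gap: 0.318
```

Call:
{"op": "carry_out", "data": {"moves": [0, 0, 0, 0.21, 0.36, 0, 1, 0, 0, 0, 0.21, 0.36, 0, 1, 0, 0, 0, 0.21, 0.36, 0, 1, 0, 0, 0, 0.21, 0.36, 0, 1, 0, 0, 0, 0.21, 0.36, 0, 1]}}

```text
t: 21.7
tool_pos: [0.6177, 0.2098, 0.149]
tool_rot: [2.472, -1.935, 0.001]
force: [0.3, -0.9, -2.8]
finger_gap: 0.314
```

Run:
```python
from h import *
from rig import env
s,r,C=wrist(env);print(s['t'],s['tool_pos'],s['tool_rot'],s['q'],s['force'],s['finger_gap'])
np.savez('pics/w6.npz',C=C,**r)
P=cloud(r,C);comps(P,r['color'],.005,.05,(.608,.253),.12,100);comps(P,r['color'],.034,.05,(.608,.253),.12,40)
comps(P,r['color'],.12,.19,(.618,.212),.06,100)
cv2.imwrite('pics/w6.png',r['color'][...,::-1])
```

```text
21.7 [0.6177 0.2098 0.149 ] [ 2.4719 -1.9355  0.0006] [-0.8081  0.4275  0.5436  1.5814 -0.2306  1.1992 -1.5484] [ 0.3355 -0.8742 -2.7945] 0.31395989752760967
[  129   129   166    96 11512] rgb [87. 83. 79.] circ [607. 253.] 94.9 rect [array([607.5, 253.2]), array([ 99.4, 164. ]), np.float64(13.8)] zmax 0.0447
[129 141  32  14 401] rgb [200. 191. 177.] circ [626.8 322.4] 13.0 rect [array([626.4, 322.5]), array([11.8, 25. ]), np.float64(12.6)] zmax 0.0453
[178 141  70  15 968] rgb [200. 193. 179.] circ [640.7 261.2] 33.1 rect [array([641. , 261.3]), array([12.4, 66. ]), np.float64(13.8)] zmax 0.0454
[266 141  27  15 341] rgb [192. 184. 172.] circ [656.1 199.8] 12.6 rect [array([656., 200.]), array([12.2, 23.7]), np.float64(14.1)] zmax 0.0452
[139 209  29  16 369] rgb [189. 180. 167.] circ [558.  306.1] 13.0 rect [array([558.2, 306.2]), array([12.9, 25.5]), np.float64(13.7)] zmax 0.0452
[184 209  49  16 654] rgb [184. 176. 163.] circ [572.9 252.6] 25.7 rect [array([571.3, 252.2]), array([13.3, 50.5]), np.float64(13.3)] zmax 0.0453
[285 210   5  11  43] rgb [169. 162. 150.] circ [592.7 174.7] 4.1 rect [array([592.7, 174.8]), array([7.7, 4.2]), np.float64(12.2)] zmax 0.0456
[ 201  151  117  165 9153] rgb [113. 113. 115.] circ [618.3 211.3] 49.1 rect [array([619.6, 209.1]), array([96. , 51.3]), np.float64(32.6)] zmax 0.1867
```

View pics/w6.png

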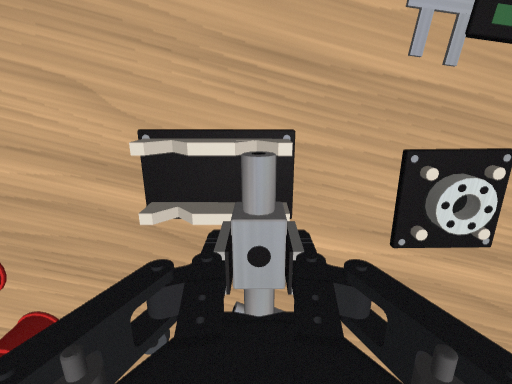

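Call:
{"op": "carry_out", "data": {"moves": [0, 0, 0, 0, 0.008, -0.1, 1, 0, 0, 0, 0, 0.008, -0.2, 1, 0, 0, 0, 0, 0.008, -0.3, 1, 0, 0, 0, 0, 0.008, -0.36, 1, 0, 0, 0, 0, 0.008, -0.385, 1, 0, 0, 0, 0, 0.008, -0.393, 1, 0, 0, 0, 0, 0.008, -0.393, 1, 0, 0, 0, 0, 0.008, -0.393, 1]}}

```text
t: 22.55
tool_pos: [0.6187, 0.2143, 0.0331]
tool_rot: [-2.473, 1.934, -0.001]
force: [-0.2, -0.9, -2.0]
finger_gap: 0.317
```

Call:
{"op": "carry_out", "data": {"moves": [0, 0, 0, -0.002, -0.003, -0.007, 1, 0, 0, 0, -0.002, -0.003, -0.013, 1, 0, 0, 0, -0.002, -0.003, -0.013, 1, 0, 0, 0, -0.002, -0.003, -0.013, 1]}}

```text
t: 22.95
tool_pos: [0.6183, 0.2128, 0.029]
tool_rot: [-2.473, 1.935, -0.002]
force: [-0.3, -2.8, 6.6]
finger_gap: 0.311
```

Call:
{"op": "carry_out", "data": {"moves": [0, 0, 0, 0, 0, 0, 0.4, 0, 0, 0, 0, 0, 0, 0.4, 0, 0, 0, 0, 0, 0, 0.4, 0, 0, 0, 0, 0, 0, 0.4, 0, 0, 0, 0, 0, 0, 0.4, 0, 0, 0, 0, 0, 0.15, 0.4, 0, 0, 0, 0, 0, 0.3, 0.4, 0, 0, 0, 0, 0, 0.41, 0.4]}}

```text
t: 23.75
tool_pos: [0.6179, 0.2135, 0.1536]
tool_rot: [-2.474, 1.934, -0.002]
force: [0.9, 0.5, 0.4]
finger_gap: 0.6
```

Call:
{"op": "carry_out", "data": {"moves": [0, 0, 0.353, -0.6, -0.205, 0, 0, 0, 0, 0.353, -0.6, -0.205, 0, 0, 0, 0, 0.353, -0.6, -0.205, 0, 0, 0, 0, 0.353, -0.6, -0.205, 0, 0, 0, 0, 0.353, -0.6, -0.205, 0, 0, 0, 0, 0.353, -0.6, -0.205, 0, 0, 0, 0, 0.353, -0.6, -0.205, 0, 0, 0, 0, 0.353, -0.6, -0.205, 0, 0, 0, 0, 0.353, -0.6, -0.205, 0, 0, 0, 0, 0.353, -0.6, -0.205, 0, 0]}}

```text
t: 24.75
tool_pos: [0.4372, 0.1519, 0.1509]
tool_rot: [-3.122, 0.345, 0.0]
force: [-0.8, -0.5, 0.2]
finger_gap: 1.0
```

Run:
```python
from h import *
from rig import env
s,r,C=wrist(env);print(s['t'],s['tool_pos'],s['tool_rot'],s['force'],s['finger_gap'])
P=cloud(r,C);comps(P,r['color'],.004,.04,(.437,.151),.06,300)
cv2.imwrite('pics/w7.png',r['color'][...,::-1])
t=env.read_camera('top');P=cloud(t,t['camera_from_world']);comps(P,t['color'],.034,.06,(.617,.212),.035,20)
```

```text
24.75 [0.4372 0.1519 0.1509] [-3.1224  0.3452  0.    ] [-0.8224 -0.4997  0.2455] 0.9995939994481008
[ 246  131   27   94 1975] rgb [115. 115. 119.] circ [437.1 151. ] 50.2 rect [array([436.7, 151.3]), array([99.9, 27.5]), np.float64(77.9)] zmax 0.0292
```

View pics/w7.png

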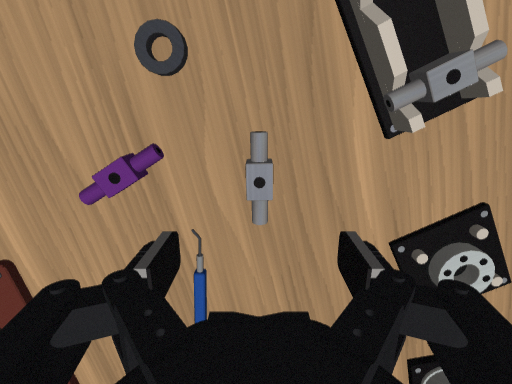

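Shaft 1 lies in its vee pair, and shaft 2 is centred at (259,180), clear of the purple one. Next I grip shaft 2.

Call:
{"op": "carry_out", "data": {"moves": [0, 0, 0, 0, -0.002, -0.15, 0, 0, 0, 0, 0, -0.002, -0.3, 0, 0, 0, 0, 0, -0.002, -0.45, 0, 0, 0, 0, 0, -0.002, -0.488, 0, 0, 0, 0, 0, -0.002, -0.488, 0, 0, 0, 0, 0, -0.002, -0.488, 0, 0, 0, 0, 0, -0.002, -0.488, 1, 0, 0, 0, 0, -0.002, -0.488, 1, 0, 0, 0, 0, -0.002, -0.488, 1, 0, 0, 0, 0, -0.002, -0.488, 1, 0, 0, 0, 0, -0.002, -0.488, 1, 0, 0, 0, 0, -0.002, -0.488, 1, 0, 0, 0, 0, -0.002, -0.488, 1, 0, 0, 0, 0, -0.002, -0.488, 1, 0, 0, 0, 0, -0.002, -0.488, 1, 0, 0, 0, 0, -0.002, -0.488, 1]}}

```text
t: 26.45
tool_pos: [0.4377, 0.1517, 0.0052]
tool_rot: [-3.122, 0.342, -0.001]
force: [-2.8, -1.4, 9.2]
finger_gap: 0.315
```

Call:
{"op": "carry_out", "data": {"moves": [0, 0, 0, 0, 0, 0.1, 1, 0, 0, 0, 0, 0, 0.3, 1, 0, 0, 0, 0, 0, 0.483, 1, 0, 0, -0.354, 0.534, 0.475, 0.483, 1, 0, 0, -0.354, 0.534, 0.475, 0.483, 1, 0, 0, -0.354, 0.534, 0.475, 0.483, 1, 0, 0, -0.354, 0.534, 0.475, 0.483, 1, 0, 0, -0.354, 0.534, 0.475, 0.483, 1, 0, 0, -0.354, 0.534, 0.475, 0.483, 1, 0, 0, -0.354, 0.534, 0.475, 0.483, 1, 0, 0, -0.354, 0.534, 0.475, 0.483, 1, 0, 0, -0.354, 0.534, 0.475, 0.483, 1, 0, 0, -0.354, 0.534, 0.475, 0.483, 1, 0, 0, -0.354, 0.534, 0.475, 0.483, 1, 0, 0, -0.354, 0.534, 0.475, 0.483, 1]}}

```text
t: 27.95
tool_pos: [0.5974, 0.2938, 0.1493]
tool_rot: [-2.473, 1.937, 0.0]
force: [0.3, -0.4, -2.6]
finger_gap: 0.315
```

Run:
```python
from h import *
from rig import env
s=env.state();v=s['tool_rot'];print(s['t'],s['tool_pos'],v,np.degrees(2*np.arctan2(v[1],v[0])),s['force'],s['finger_gap'])
```

```text
27.95 [0.5974 0.2938 0.1493] [-2.473   1.9373  0.0003] 283.85086879161645 [ 0.2665 -0.3665 -2.6421] 0.3154652163855
```

Pose is on target; lowering by the same amount as for shaft 1 (−0.406 in all).

Call:
{"op": "carry_out", "data": {"moves": [0, 0, 0, 0, 0, -0.1, 1, 0, 0, 0, 0, 0, -0.2, 1, 0, 0, 0, 0, 0, -0.3, 1, 0, 0, 0, 0, 0, -0.36, 1, 0, 0, 0, 0, 0, -0.385, 1, 0, 0, 0, 0, 0, -0.395, 1, 0, 0, 0, 0, 0, -0.403, 1, 0, 0, 0, 0, 0, -0.403, 1, 0, 0, 0, 0, 0, -0.403, 1]}}

```text
t: 28.85
tool_pos: [0.598, 0.2942, 0.0294]
tool_rot: [-2.471, 1.938, -0.001]
force: [1.1, -0.3, -3.1]
finger_gap: 0.313
```

Call:
{"op": "carry_out", "data": {"moves": [0, 0, 0, 0, 0, -0.005, 1, 0, 0, 0, 0, 0, -0.005, 1, 0, 0, 0, 0, 0, -0.005, 0.4, 0, 0, 0, 0, 0, -0.005, 0.4, 0, 0, 0, 0, 0, -0.005, 0.4, 0, 0, 0, 0, 0, -0.005, 0.4, 0, 0, 0, 0, 0, -0.005, 0.4, 0, 0, 0, 0, 0, 0.15, 0.4, 0, 0, 0, 0, 0, 0.3, 0.4, 0, 0, 0, 0, 0, 0.5, 0.4, 0, 0, 0, -0.5, -0.2, 0.6, 0.4, 0, 0, 0, -0.5, -0.2, 0.6, 0.4, 0, 0, 0, -0.5, -0.2, 0.6, 0.4, 0, 0, 0, -0.5, -0.2, 0.6, 0.4, 0, 0, 0, -0.5, -0.2, 0.6, 0.4, 0, 0, 0, -0.5, -0.2, 0.6, 0.4]}}

```text
t: 30.45
tool_pos: [0.4478, 0.2344, 0.2088]
tool_rot: [-2.471, 1.937, 0.001]
force: [1.0, 0.7, -0.5]
finger_gap: 0.602
```

Run:
```python
from h import *
from rig import env
s=env.state();print(s['t'],s['tool_pos'],s['force'],s['finger_gap'])
t=env.read_camera('top');P=cloud(t,t['camera_from_world']);c=t['color']
for n,a in dict(s1=(.05,.09,(.622,-.19),.038),s2=(.05,.09,(.622,-.271),.038),fl=(.024,.05,(.641,-.006),.036),sh1=(.046,.06,(.617,.212),.04),sh2=(.046,.06,(.597,.294),.04),setter=(.02,.06,(.35,-.304),.06),ring=(.006,.03,(.37,.296),.05)).items():
    print(n);comps(P,c,*a,10)
cv2.imwrite('pics/top1.png',cv2.resize(c[110:260,120:430,::-1],(800,388),interpolation=cv2.INTER_CUBIC))
d=env.read_camera('side');cv2.imwrite('pics/side1.png',cv2.resize(d['color'][...,::-1],(800,600)))
o=dict(np.load('pics/top0.npz'));Q=cloud(o,o['camera_from_world']);print('before');comps(Q,o['color'],.02,.06,(.35,-.304),.06,10);comps(Q,o['color'],.006,.03,(.37,.296),.05,10)
```

```text
30.45 [0.4478 0.2344 0.2088] [ 0.9766  0.679  -0.4681] 0.6018034537369825
s1
[324 142  17  17 119] rgb [170. 175. 173.] circ [ 620.4 -189.2] 28.8 rect [array([ 620.8, -189.1]), array([55.6, 56.2]), np.float64(84.7)] zmax 0.0699
s2
[347 141  17  17 125] rgb [168. 172. 170.] circ [ 622.1 -269.9] 29.6 rect [array([ 620.9, -270. ]), array([56.3, 55.3]), np.float64(88.8)] zmax 0.0705
fl
[271 141  18  17 190] rgb [197. 204. 206.] circ [641.8  -6.7] 32.2 rect [array([640.8,  -7. ]), array([61.8, 60.1]), np.float64(85.1)] zmax 0.0328
sh1
[214 149  10  13  86] rgb [155. 159. 167.] circ [620.5 210.6] 24.7 rect [array([620.2, 211.7]), array([47.1, 27.2]), np.float64(12.6)] zmax 0.0544
sh2
setter
[360 221  17  16 200] rgb [172. 173. 171.] circ [ 343.4 -298.9] 27.1 rect [array([ 345.5, -298.9]), array([51.3, 48.8]), np.float64(41.9)] zmax 0.0506
ring
before
[360 221  17  16 199] rgb [167. 168. 166.] circ [ 343.7 -300. ] 27.4 rect [array([ 344.8, -299.8]), array([51.6, 49.5]), np.float64(44.5)] zmax 0.0497
[189 220  14  14 116] rgb [82. 81. 84.] circ [372.6 296. ] 23.7 rect [array([372.1, 296.6]), array([45.5, 46. ]), np.float64(87.9)] zmax 0.0184
```

View pics/top1.png

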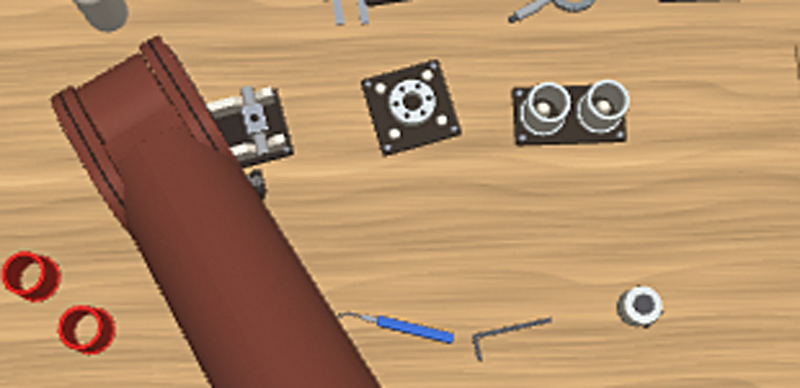

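View pics/side1.png

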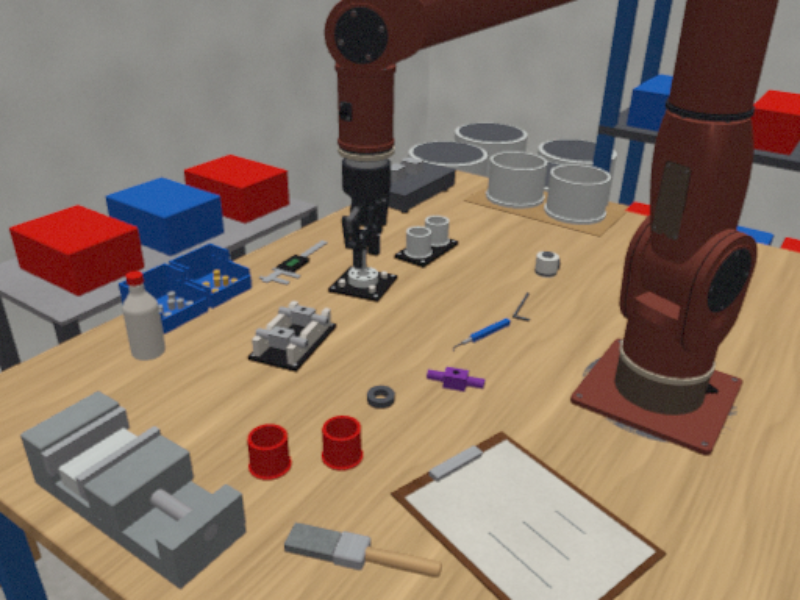

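Both views look right: the sleeves are over their pegs, the flange is between the pins, and both shafts are on the rack. The arm hides shaft 2 and the ring gauge from the top camera, so I'll check those two with the side camera's depth.

Run:
```python
from h import *
from rig import env
d=env.read_camera('side');o=dict(np.load('pics/side0.npz'))
P=cloud(d,d['camera_from_world']);c=d['color'];Q=cloud(o,o['camera_from_world'])
a=np.deg2rad(13.8);Rk=np.array([[np.cos(a),-np.sin(a)],[np.sin(a),np.cos(a)]])
for s in (-42,42):
    q=(P[...,:2]-[.6073,.2531])@Rk*1000
    m=(P[...,2]>.0475)&(abs(q[...,1]-s)<25)&(abs(q[...,0])<60)&(P[...,2]<.06);z=P[m][:,2]
    print('block top in rack frame',s,m.sum(),np.percentile(q[m],[2,98],axis=0),np.percentile(z,[5,50,95]))
    comps(P,c,.0475,.06,((.6173,.2123) if s<0 else (.5973,.2939)),.03,20)
print('ring');comps(P,c,.006,.03,(.37,.296),.04,10);comps(Q,o['color'],.006,.03,(.37,.296),.04,10)
```

```text
block top in rack frame -42 63 [[-20.4686 -52.6163]
 [ 18.3091 -25.825 ]] [0.0478 0.0497 0.0522]
[186 196  16   6  62] rgb [139. 139. 140.] circ [614.9 215.5] 21.9 rect [array([614.3, 215.9]), array([42.3, 28.2]), np.float64(23.1)] zmax 0.0522
block top in rack frame 42 82 [[-22.101   30.1193]
 [ 16.1368  59.3214]] [0.048  0.0495 0.0515]
[172 209  17   8  82] rgb [139. 140. 142.] circ [593.8 295.4] 23.3 rect [array([593.3, 296.4]), array([40., 31.]), np.float64(14.7)] zmax 0.0515
ring
[235 247  18  14 175] rgb [72. 72. 74.] circ [369.  297.7] 25.1 rect [array([370. , 299.6]), array([44.2, 48.3]), np.float64(37.1)] zmax 0.0158
[235 247  18  14 178] rgb [81. 80. 83.] circ [369.9 299. ] 24.1 rect [array([370.2, 299.5]), array([44.3, 46.3]), np.float64(35.6)] zmax 0.0159
```

Run:
```python
from rig import env
print(env.job_done());print(env.state()['t'])
```

```text
the job is handed in; nothing more can be done
None
the job is handed in; nothing more can be done
```

All five parts are in their trays and the job is handed in, at about 30.5 s of the 128 s allowed. No verdict came back, so what follows is my own last checks.

| Part | Position off target | Height |
|---|---|---|
| Sleeve 1 | about 3 mm from its peg axis | top at about 70 mm, expected 68 |
| Sleeve 2 | about 1 mm from its peg axis | top at about 70 mm, expected 68 |
| Flange | about 1.5 mm from the nest centre | top at about 33 mm, expected 30 |
| Shaft 1 (vee at y = −42) | within 3 mm along, 3 mm across | block top at about 50 mm, expected 51 |
| Shaft 2 (vee at y = +42) | within 3 mm along, 3 mm across | block top at about 50 mm, expected 51 |

- **Height readings:** the sleeve and flange tops read 2–3 mm high. The top camera read them about 2–3 mm high on the bench too, so I take this as camera error.
- **Setter and ring gauge:** both measure within about 2 mm of where they started. The red sleeves and the purple shaft were not touched.
- **Shaft 1 angle:** a side-camera fit on few pixels read 23°, but the top camera read 12.6° against the rack's 13.8°. I take the side reading as noise.
- **Shaft 2 and ring gauge:** the arm hid these from the top camera, so their final checks come from the side camera only.

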